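# Fold the coffee scale and scoop, then shut their drawer

### The arm

A 6-joint arm with a two-finger parallel gripper is mounted at the origin on the work surface. World frame = base frame: x ahead of the robot, y to its left, z up, the work surface at z = 0. Lengths are in mm, angles in rad, forces in N, time in s.
With the tool pointing down it reaches from about 150 to 775 mm from the base axis. Payload 6.1 kg.
Tool frame: the origin (TCP) lies at the very end of the fingers, on their centre line; the grasp point (between the pads) lies 19 mm behind it; z points along the fingers, y is the direction in which the jaws open and shut (so a half turn about z gives the same grasp; the last joint's range is limited). The gripper opens to 85 mm and grips with 20 to 120 N. Pads are 22 mm wide; open, the fingers measure 114 mm over their backs; the gripper's body (76 mm by 85 mm) begins 54 mm behind the grasp point. The pads swing forward as they close: fully open they stand 13 mm farther back than shut.
Start: joints at [1.123, 0.126, -0.04, 1.405, 0, 1.571], TCP at [227.308, 473.222, 231.295] pointing down, gripper open.
Joint ranges: [-2.72, 2.72], [-0.95, 1.95], [-1.27, 1.35], [-1.78, 2.02], [-1.46, 1.47], [-3.14, 3.14]. Speed limits (rad/s): [2.39, 2.39, 3.01, 3.14, 3.14, 3.14].

### API

Orientations are given as a unit quaternion [w, x, y, z].
In Python, from cell import env gives the robot as it stands.
- The arm moves only by the tool play_rows, never from a script. Its argument "targets" is a list of rows, each an object with "jaw": the finger opening in mm, from 0 to 85.4; "slide": the shift along the tool's x, y, z in mm, a list of three; "turn": the turn about the tool's z in degrees. A call has 1 to 5 rows; each row shifts and turns the commanded pose from where the row before left it, along the tool's axes as they then stand; what a row does not reach is not made up. A row lasts 1/8 s, in which the tool goes at most 62.5 mm and 10.7 degrees, less where a joint would pass 70% of its speed; a pose out of reach is approached as far as the arm can. A call with a gripper value outside its range is refused whole. The fingers move at their own pace and stop on an object; the grip force is fixed at half the most. Time passes only in rows, so rows that do not move let the fingers close. It gives the time, the measured TCP pose, the force and the opening at its end, in the units of the state.
- env.get_state(): the state, without advancing time (a new reading comes with each control period).
- env.capture(name): name is "scene" or "side" or "wrist"; returns a dict with "img" (420x560x3 uint8, blue, green, red), "depth" (420x560 float32, mm along the optical axis (not along the pixel's ray), 0 where there is no reading), "camera_matrix" (3x3 intrinsics, pixels), "eye" and "attitude" of the camera in the world. Camera axes: x right, y down, z forward; pixel columns grow to the right and rows downward; lengths in mm; the calibration is good to about 2 mm. The wrist camera is an equidistant fisheye: a pixel r from the principal point sees the ray r / f radians off the axis. A picture is of the moment at which its call begins.
- env.finish_job(): hands the job in, once; it reports no verdict.
The state is a dict: "time_s": time; "joint_positions": joint angles; "qvel": joint speeds; "tau": joint torques, N m; "tcp_pos": TCP position; "ee_rot": TCP orientation; "contact_force": force on the tool from outside, world axes, zero at the start; "torque": the same for the moment, N m; "grip_width": finger opening in mm.
Only numpy, scipy, OpenCV 4.12 (cv2) and the standard library are available. Lean on these libraries where they do the work, as an engineer would, in place of code of your own. Each camera call takes 0.05 s, during which the arm holds its last target.

### The job

The organiser's upper drawer will not go in because the pocket scale's lid and the coffee scoop's handle are sticking up. With the drawer still out, fold both down flat where they lie, then slide the drawer gently (no slamming) until it is fully shut with both still folded and upright inside. Leave the cup, tumbler, cezve and canister where they are.

Things in the scene. Friction and masses are not known exactly. Their poses are not given: they have to be found in the camera images.
- organiser: light grey plastic organiser fixed on the counter, 260 deep x 180 wide x 132 high (mm). Origin: centre of its footprint on the counter; z up, -x its front, where the upper drawer stands out. The drawer shuts along +x. Roof's front edge at x = -130 mm; the opening is 50 clear above the drawer's inner floor. Lower drawer and top lid with button are dummies.
- drawer (a joint): slide of the upper drawer, m: 0 = right out, 0.22 = fully shut; about 1.5 N of drag, stays where left. Inside 160 wide, 240 long; floor top 74 above the counter, side walls' top 112 above the counter, 4 thick. A hinged thing that is not folded strikes the organiser's roof edge.
- drawer_front (a point): centre of the outer face of the drawer's front panel (176 wide, 6 thick, from 67 to 123 mm above the counter; this point is 95 above it). Axes as the organiser's: push along +x to shut the drawer. When shut it is at x = -132 mm in the organiser's frame.
- scale_hinge (a point): pocket coffee scale (black, 76 x 64 x 18 mm, about 0.25 kg) lying loose on the drawer floor: the middle of its hinge line, 21.5 above the drawer floor. Axes of the scale's base: z up, y along the hinge, +x from the hinge across the base (base from x = 0 to 76 mm, y +-32).
- scale_lid (a joint): hinge of the scale's blue flip lid, rad: 0 = folded flat on the base (lid top 24.5 mm above the drawer floor), pi/2 = upright, more = leaning back, stop at 1.95. Lid 76 long from the hinge, 64 wide, 6 thick, its mid-plane through the hinge line. Stiff hinge (0.025 N m): stays where left.
- scale_lid_tip (a point): middle of the free edge of the scale's blue lid, 76 mm from the hinge
- scoop_hinge (a point): folding coffee scoop (round steel bowl 60 mm across, 24 high, about 0.165 kg) lying loose on the drawer floor: the middle of its handle's hinge at the rim, 27 above the drawer floor. Axes of the bowl: z up, y along the hinge, +x from the hinge across the bowl (bowl centre at x = 34 mm, far rim at 64).
- scoop_handle (a joint): hinge of the scoop's red handle, rad: 0 = folded flat across the bowl (handle top 29.5 mm above the drawer floor), pi/2 = upright, more = leaning back, stop at 1.95. Handle 74 long from the hinge, 20 wide, 5 thick, mid-plane through the hinge line. Stiff hinge (0.013 N m): stays where left.
- scoop_handle_tip (a point): middle of the free end of the scoop's red handle, 74 mm from the hinge
- cup_mid (a point): yellow ceramic cup, 80 across at the rim, 80 high, upright on the counter; its centre, half-way up. Not to be disturbed.
- tumbler_mid (a point): clear glass tumbler, 72 across, 110 high, upright on the counter; its centre, half-way up. Not to be disturbed.
- cezve_mid (a point): steel cezve, 84 across, 72 high, with a bar handle reaching 155 from its axis along its own +x; the point on its axis 36 up. Not to be disturbed.
- canister_mid (a point): closed aluminium canister, 90 across, 140 high; its centre, half-way up. Not to be disturbed.
Things that resemble listed ones, but are neither listed nor needed, are in the scene too. Leave any orange look-alike of the part that bears scale_hinge alone.

How it is judged:
By the outcome, as a careful person would: the job done as asked, in the order asked, and still so for the second after the job is handed in, with the robot touching nothing.
It also fails if it takes over 54 s, if anything falls off the work surface, if the arm or the gripper's body presses on something with over 40 N, if the wrist force passes 120 N, or if a joint passes its speed limit or range.

## Working session

There is one attempt and no reset: what is moved stays moved. The work goes in short steps, Python scripts to look and compute and a tool call to move; the robot and the scene stay as the last step left them, time stands still between calls to the robot, and variables do not carry over. Pictures are saved under pics/ and viewed, and the job is handed in when it is done.

Besides the shell and the picture viewer there is one more tool, called after "Call:" by a JSON object that holds its "name" and its "arguments", one argument or row to a line. play_rows: Moves the arm, as the interface text tells. Its arguments: {"type":"object","properties":{"targets":{"type":"array"}},"required":["targets"]}

```bash
ls; mkdir -p pics
cat > h.py <<'E'
import numpy as np,cv2,json
from cell import env
from scipy.spatial.transform import Rotation as R
def rot(q):
    q=np.array(q,float)
    if q.shape==(3,3): return q
    return R.from_quat([q[1],q[2],q[3],q[0]]).as_matrix()
def cap(n,f):
    c=env.capture(n); cv2.imwrite('pics/'+f+'.png',c['img']); np.savez('pics/'+f+'.npz',**{k:np.array(v) for k,v in c.items()}); return c
def load(f): return dict(np.load('pics/'+f+'.npz'))
def cloud(c):
    K=np.array(c['camera_matrix']);d=c['depth'];h,w=d.shape
    u,v=np.meshgrid(np.arange(w),np.arange(h))
    P=np.stack([(u-K[0,2])/K[0,0]*d,(v-K[1,2])/K[1,1]*d,d],-1)
    W=P@rot(c['attitude']).T+np.array(c['eye']); W[d<=0]=np.nan
    return W
E
python3 - <<'E'
from h import *
for n in ['scene','side','wrist']:
    c=cap(n,n+'0'); print(n,c['eye'],c['attitude'],c['camera_matrix'])
print(env.get_state())
E
```

```text
pics
scene [1093.85054709 -404.90800989 1120.66014561] [-0.25557037  0.86231249  0.41968551 -0.1223316 ] [[402.72971559   0.         288.5191253 ]
 [  0.         402.72971559 214.39591895]
 [  0.           0.           1.        ]]
side [ 392.86923758 1053.05066327  683.24406821] [ 0.03980106 -0.05483544  0.86546857 -0.49635986] [[381.89398311   0.         280.47324687]
 [  0.         381.89398311 207.87205963]
 [  0.           0.           1.        ]]
wrist [149.95959722 510.46730357 373.69549425] [0.14148078 0.834632   0.52498683 0.08809905] [[325.1922621    0.         278.55595563]
 [  0.         325.1922621  210.46032613]
 [  0.           0.           1.        ]]
{'time_s': 0.15, 'joint_positions': array([ 1.12297397e+00,  1.26289552e-01, -4.03752150e-02,  1.40540364e+00,
        1.98257366e-05,  1.57078523e+00]), 'qvel': array([-0.00033328, -0.00241277,  0.00386791, -0.00205842, -0.00077729,
       -0.00310932]), 'tau': array([ 1.33091231e-03, -4.36279678e+01,  3.53148723e+01,  1.37104074e-02,
        2.20787177e-05,  7.23549306e-06]), 'tcp_pos': array([227.18510936, 472.94921099, 230.68248274]), 'ee_rot': array([-1.50897802e-04,  2.22039406e-01,  9.75037485e-01, -6.17958309e-04]), 'contact_force': array([-0.31202601, -0.2331733 ,  0.11398865]), 'torque': array([-0.02820605, -0.03408481, -0.01629276]), 'grip_width': 85.55367820418788}
```

View pics/scene0.png

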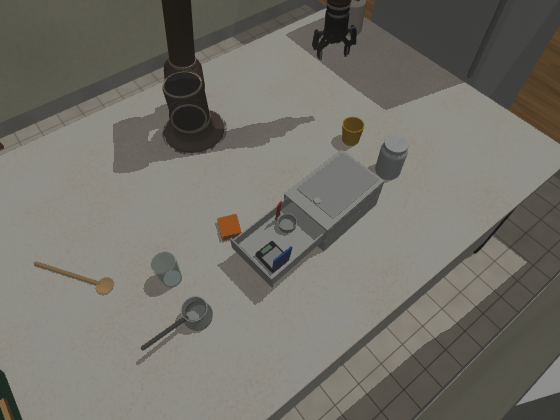

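View pics/side0.png

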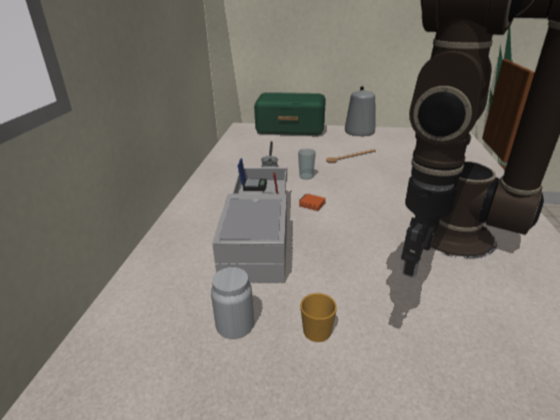

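View pics/wrist0.png

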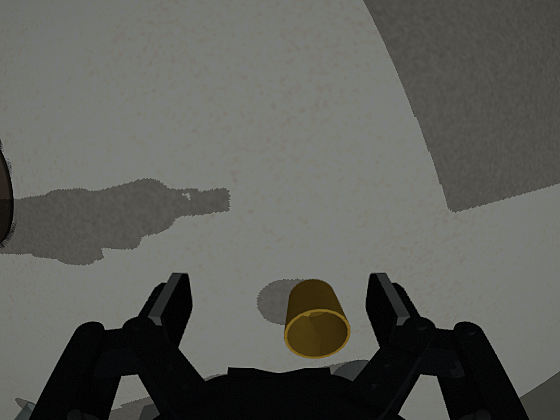

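The scene view shows the open drawer at about (285,240). In it are the black scale with its blue lid (271,256) and the scoop bowl (288,223) with its red handle (278,210).

Possible mix-ups are the orange box at (229,227), which lies outside the drawer and must be left alone, the cezve (195,312) and the wooden spoon (75,277). I'll check with a close crop.

Run:
```python
from h import *
c=load('scene0');W=cloud(c)
cv2.imwrite('pics/crop0.png',cv2.resize(c['img'][150:290,215:395],None,fx=4.4,fy=4.2,interpolation=cv2.INTER_CUBIC)[:600])
s=load('side0');cv2.imwrite('pics/crop1.png',cv2.resize(s['img'][130:290,200:340],None,fx=4,fy=3.7,interpolation=cv2.INTER_CUBIC))
for n,c in (('scene',c),('side',s)):
    W=cloud(c);b,g,r=[c['img'][...,i].astype(int) for i in range(3)]
    for nm,m in (('blue',(b>r+35)&(b>g+25)),('red',(r>g+45)&(r>b+35)&(g<b+15)),('orange',(r>150)&(b<60)&(g<120)),('dark',(r<60)&(g<60)&(b<60))):
        if n=='scene': m[:190]=0;m[275:]=0;m[:,:215]=0;m[:,330:]=0
        else: m[:150]=0;m[215:]=0;m[:,220:]&=True;m[:,:220]=0;m[:,335:]=0
        p=W[m];p=p[~np.isnan(p[:,0])]
        v,u=np.nonzero(m)
        print(n,nm,len(p),u.mean().round(1) if len(u) else '',v.mean().round(1) if len(u) else '')
        if len(p): print(np.percentile(p,[2,25,50,75,98],axis=0).round(0).tolist())
```

```text
scene blue 38 282.1 253.9
[[695.0, -140.0, 166.0], [698.0, -127.0, 168.0], [699.0, -112.0, 168.0], [700.0, -96.0, 170.0], [703.0, -83.0, 174.0]]
scene red 8 278.9 203.4
[[562.0, -29.0, 171.0], [566.0, -25.0, 171.0], [567.0, -21.0, 173.0], [569.0, -18.0, 174.0], [570.0, -14.0, 175.0]]
scene orange 0  
scene dark 371 271.8 255.3
[[489.0, -178.0, 22.0], [628.0, -142.0, 89.0], [672.0, -123.0, 93.0], [695.0, -96.0, 123.0], [701.0, -29.0, 164.0]]
side blue 16 240.0 170.3
[[687.0, -116.0, 112.0], [690.0, -95.0, 127.0], [693.0, -80.0, 150.0], [695.0, -79.0, 171.0], [698.0, -78.0, 173.0]]
side red 10 274.9 179.9
[[560.0, -17.0, 128.0], [560.0, -14.0, 138.0], [563.0, -13.0, 157.0], [565.0, -11.0, 172.0], [566.0, -10.0, 176.0]]
side orange 144 312.1 199.5
[[416.0, -163.0, 24.0], [434.0, -144.0, 26.0], [450.0, -129.0, 27.0], [466.0, -119.0, 27.0], [485.0, -102.0, 29.0]]
side dark 187 251.8 181.5
[[613.0, -408.0, 75.0], [631.0, -107.0, 84.0], [660.0, -87.0, 92.0], [687.0, -82.0, 106.0], [694.0, -78.0, 159.0]]
```

View pics/crop0.png

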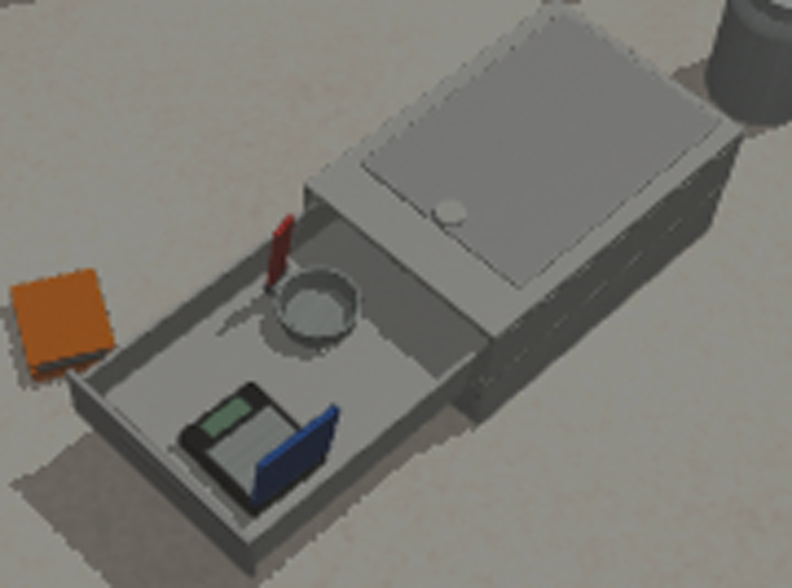

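View pics/crop1.png

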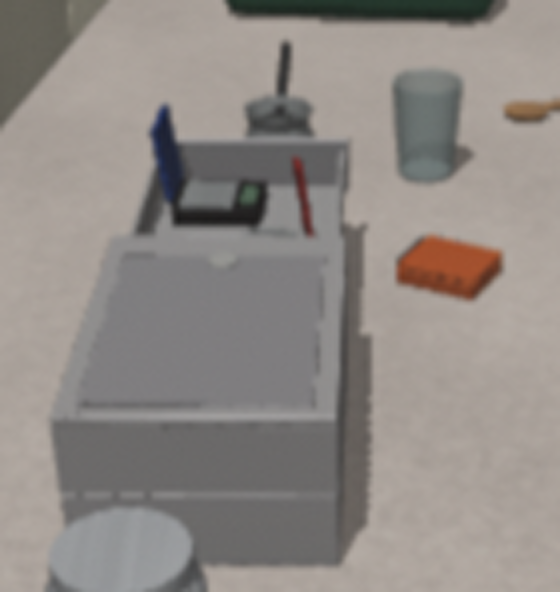

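Run:
```python
from h import *
for f in ('scene0','side0'):
    c=load(f);W=cloud(c)
    x,y,z=W[...,0],W[...,1],W[...,2]
    box=(x>450)&(x<850)&(y>-300)&(y<350)
    m=box&(np.abs(z-132)<4)&(y>-60)
    n,l,st,ce=cv2.connectedComponentsWithStats(m.astype(np.uint8)); k=1+np.argmax(st[1:,4]); m=l==k
    p=W[m][:,:2].astype(np.float32); r=cv2.minAreaRect(p); print(f,'roof',len(p),r,cv2.boxPoints(r).round().tolist(), np.median(W[m][:,2]))
    # bowl rim, drawer floor, front panel top z=123, walls top 112
    m=box&(np.abs(z-123)<3)&(y<-120); p=W[m]; print('panel top',len(p),np.percentile(p,[2,50,98],axis=0).round(0).tolist() if len(p) else '')
    m=box&(np.abs(z-112)<3)&(y<0)&(y>-140); p=W[m]; 
    for s in (x<600,x>680):
        q=W[m&s]; print('wall',len(q),np.percentile(q,[5,50,95],axis=0).round(0).tolist() if len(q) else '', np.polyfit(q[:,1],q[:,0],1) if len(q)>5 else '')
    m=box&(np.abs(z-74)<3)&(y>-160)&(y<60); q=W[m];print('floor',len(q),np.median(q,axis=0))
    m=box&(np.abs(z-98)<3.5)&(y>-75)&(y<60)&(x>550)&(x<680); q=W[m];print('rim',len(q),q.round(0).tolist())
    m=box&(np.abs(z-92)<4)&(y<-60)&(y>-160)&(x>590)&(x<700); q=W[m][:,:2].astype(np.float32)
    if len(q)>5:
        r=cv2.minAreaRect(q);print('base',len(q),r,cv2.boxPoints(r).round().tolist())
```

```text
scene0 roof 3611 ((599.4848022460938, 166.80819702148438), (180.62950134277344, 262.026611328125), 5.586337566375732) [[497.0, 288.0], [522.0, 28.0], [702.0, 45.0], [677.0, 306.0]] 132.19222831288255
panel top 95 [[552.0, -183.0, 120.0], [658.0, -172.0, 122.0], [716.0, -131.0, 125.0]]
wall 47 [[535.0, -132.0, 109.0], [543.0, -84.0, 111.0], [549.0, -17.0, 112.0]] [-6.42925721e-02  5.37752629e+02]
wall 66 [[694.0, -135.0, 109.0], [705.0, -86.0, 111.0], [712.0, -8.0, 114.0]] [-4.80697422e-02  7.00109642e+02]
floor 1752 [604.81893575 -41.86751948  73.10279595]
rim 62 [[558.0, -16.0, 100.0], [563.0, -5.0, 96.0], [565.0, -2.0, 96.0], [567.0, 0.0, 96.0], [569.0, 2.0, 97.0], [570.0, 5.0, 95.0], [572.0, 8.0, 95.0], [575.0, 9.0, 98.0], [576.0, 12.0, 96.0], [578.0, 14.0, 96.0], [558.0, -16.0, 95.0], [562.0, -11.0, 96.0], [578.0, 10.0, 95.0], [583.0, 15.0, 97.0], [585.0, 16.0, 98.0], [562.0, -23.0, 101.0], [561.0, -18.0, 96.0], [563.0, -16.0, 95.0], [566.0, -14.0, 98.0], [561.0, -30.0, 101.0], [563.0, -23.0, 97.0], [594.0, 17.0, 97.0], [563.0, -27.0, 95.0], [567.0, -23.0, 96.0], [564.0, -35.0, 9
[... 1381 characters left out ...]
8 [[688.0, -127.0, 110.0], [702.0, -82.0, 113.0], [712.0, -13.0, 115.0]] [-5.08758806e-03  7.00436132e+02]
floor 182 [ 600.9605014  -102.36697607   75.6737316 ]
rim 16 [[600.0, -37.0, 101.0], [595.0, -42.0, 99.0], [591.0, -38.0, 101.0], [588.0, -43.0, 99.0], [610.0, -33.0, 99.0], [607.0, -35.0, 98.0], [603.0, -34.0, 99.0], [600.0, -36.0, 98.0], [597.0, -35.0, 99.0], [594.0, -40.0, 96.0], [591.0, -40.0, 96.0], [588.0, -40.0, 97.0], [585.0, -41.0, 96.0], [581.0, -39.0, 97.0], [577.0, -36.0, 99.0], [574.0, -38.0, 99.0]]
base 184 ((649.3922119140625, -111.04277038574219), (74.52452087402344, 68.08902740478516), 2.623363971710205) [[611.0, -79.0], [614.0, -147.0], [688.0, -143.0], [685.0, -75.0]]
```

Call:
{"name": "play_rows", "arguments": {
  "targets": [
    {"jaw": 0, "slide": [0, 0, -23], "turn": -8.6},
    {"jaw": 0, "slide": [0, 0, -23], "turn": -8.6},
    {"jaw": 0, "slide": [0, 0, -23], "turn": -8.5},
    {"jaw": 0, "slide": [0, 0, 0], "turn": 0}
  ]
}}

```text
time_s: 0.65
tcp_pos: [227.6, 473.8, 301.5]
ee_rot: [0.001, 0.0, 1.0, 0.001]
contact_force: [0.1, -0.3, -0.9]
grip_width: 12.0
```

Run:
```python
from h import *
from scipy.optimize import least_squares
print(rot(env.get_state()['ee_rot']).round(3))
for f in ('scene0','side0'):
    c=load(f);W=cloud(c);b,g,r=[c['img'][...,i].astype(int) for i in range(3)]
    x,y,z=W[...,0],W[...,1],W[...,2]
    m=(x>540)&(x<640)&(y>-60)&(y<30)&(z>90)&(z<190)&(r>g+20)&(r>b+15)
    print(f); v,u=np.nonzero(m)
    for i in np.argsort(-z[m]): print(u[i],v[i],W[m][i].round(0).tolist())
    m=(x>550)&(x<680)&(y>-75)&(y<30)&(abs(z-98)<3.5)&~m
    q=W[m]; q=q[(np.hypot(q[:,0]-590,q[:,1]+12)<34)]
    s=least_squares(lambda p:np.hypot(q[:,0]-p[0],q[:,1]-p[1])-p[2],[590,-12,30],loss='soft_l1'); print('rim',s.x,np.abs(s.fun).mean())
```

```text
[[-1.     0.001  0.001]
 [ 0.001  1.     0.002]
 [-0.001  0.002 -1.   ]]
scene0
280 202 [567.0, -17.0, 175.0]
279 204 [569.0, -23.0, 174.0]
278 205 [570.0, -27.0, 174.0]
281 201 [565.0, -12.0, 174.0]
277 205 [568.0, -30.0, 173.0]
279 205 [572.0, -25.0, 173.0]
280 203 [568.0, -18.0, 173.0]
278 206 [572.0, -29.0, 172.0]
278 204 [566.0, -24.0, 171.0]
280 201 [561.0, -13.0, 171.0]
281 202 [566.0, -13.0, 171.0]
279 203 [565.0, -20.0, 171.0]
277 206 [570.0, -30.0, 170.0]
280 204 [568.0, -19.0, 168.0]
277 207 [570.0, -31.0, 166.0]
281 203 [566.0, -13.0, 166.0]
279 206 [570.0, -24.0, 165.0]
278 207 [570.0, -27.0, 163.0]
277 208 [570.0, -31.0, 160.0]
280 205 [565.0, -17.0, 158.0]
278 208 [570.0, -27.0, 157.0]
279 207 [568.0, -23.0, 156.0]
277 209 [569.0, -30.0, 154.0]
278 209 [570.0, -28.0, 153.0]
280 206 [565.0, -17.0, 153.0]
279 208 [567.0, -22.0, 150.0]
277 210 [569.0, -30.0, 149.0]
280 207 [564.0, -16.0, 146.0]
278 210 [568.0, -27.0, 145.0]
277 211 [568.0, -30.0, 142.0]
279 209 [565.0, -20.0, 140.0]
277 212 [569.0, -31.0, 139.0]
280 208 [563.0, -15.0, 138.0]
277 213 [570.0, -31.0, 135.0]

[... 1381 characters left out ...]
 145.0]
275 183 [563.0, -16.0, 143.0]
276 183 [560.0, -16.0, 143.0]
276 184 [559.0, -10.0, 142.0]
275 184 [563.0, -17.0, 139.0]
276 185 [560.0, -12.0, 138.0]
275 185 [564.0, -18.0, 135.0]
276 186 [560.0, -14.0, 133.0]
276 187 [560.0, -12.0, 131.0]
277 187 [557.0, -17.0, 129.0]
275 186 [565.0, -25.0, 128.0]
276 188 [560.0, -13.0, 127.0]
277 188 [557.0, -13.0, 127.0]
277 189 [557.0, -11.0, 124.0]
275 187 [565.0, -28.0, 122.0]
276 189 [560.0, -16.0, 122.0]
277 190 [557.0, -15.0, 119.0]
275 188 [566.0, -29.0, 118.0]
276 190 [561.0, -19.0, 116.0]
276 191 [561.0, -16.0, 115.0]
277 191 [558.0, -18.0, 114.0]
277 192 [557.0, -11.0, 114.0]
rim [587.31256884  -6.15637759  33.90323041] 1.373830942738709
```

Call:
{"name": "play_rows", "arguments": {
  "targets": [
    {"jaw": 0, "slide": [-37.5, -48.5, 0], "turn": 0},
    {"jaw": 0, "slide": [-37.5, -48.5, 0], "turn": 0},
    {"jaw": 0, "slide": [-37.5, -48.5, 0], "turn": 0},
    {"jaw": 0, "slide": [-37.5, -48.5, 0], "turn": 0},
    {"jaw": 0, "slide": [-37.5, -48.5, 0], "turn": 0}
  ]
}}

```text
time_s: 1.27
tcp_pos: [415.6, 229.0, 298.9]
ee_rot: [-0.001, 0.001, 1.0, -0.0]
contact_force: [0.9, 1.1, 0.5]
grip_width: 0.2
```

Call:
{"name": "play_rows", "arguments": {
  "targets": [
    {"jaw": 0, "slide": [-37.5, -48.5, 0], "turn": 0},
    {"jaw": 0, "slide": [-37.5, -48.5, 0], "turn": 0},
    {"jaw": 0, "slide": [-37.5, -48.5, 0], "turn": 0},
    {"jaw": 0, "slide": [-37.5, -48.5, 0], "turn": 0},
    {"jaw": 0, "slide": [-37.5, -48.5, 0], "turn": -2.6}
  ]
}}

```text
time_s: 1.9
tcp_pos: [603.4, -13.3, 298.8]
ee_rot: [-0.001, -0.022, 1.0, 0.0]
contact_force: [1.3, 1.0, 0.3]
grip_width: 0.2
```

Call:
{"name": "play_rows", "arguments": {
  "targets": [
    {"jaw": 0, "slide": [-37, -50, 0], "turn": 0},
    {"jaw": 0, "slide": [0, 0, 0], "turn": 0}
  ]
}}

```text
time_s: 2.15
tcp_pos: [643.6, -63.3, 295.7]
ee_rot: [-0.003, -0.019, 1.0, 0.0]
contact_force: [-0.1, 1.0, -0.9]
grip_width: 0.1
```

Run:
```python
from h import *
c=cap('wrist','wrist1');print(c['eye'],rot(c['attitude']).round(3));print(env.get_state()['joint_positions'],env.get_state()['tcp_pos'],rot(env.get_state()['ee_rot']).round(3))
```

```text
[558.77515961 -65.96904324 439.20097044] [[-0.038  0.945  0.323]
 [ 0.999  0.036  0.012]
 [ 0.     0.324 -0.946]]
[-9.55940977e-02  3.88941316e-01  4.46055060e-01  1.63244175e+00
  1.11762087e-04 -1.36227869e-01] [642.52177102 -61.57589219 296.88189209] [[-0.999 -0.041 -0.005]
 [-0.041  0.999  0.001]
 [ 0.004  0.001 -1.   ]]
```

View pics/wrist1.png

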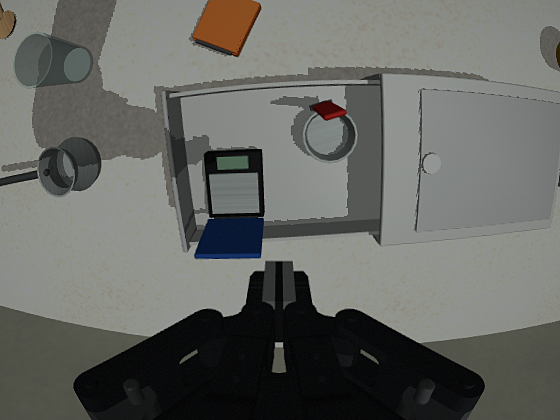

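The wrist view shows the scale base at (235,182), the lid's top edge at (230,240), the bowl at (330,135) and the red handle at (328,110). I'll turn these into points with the fisheye model.

```bash
cat >> h.py <<'E'
def wcloud(c):
    K=np.array(c['camera_matrix']);d=c['depth'];h,w=d.shape
    u,v=np.meshgrid(np.arange(w),np.arange(h))
    a=(u-K[0,2])/K[0,0];b=(v-K[1,2])/K[1,1];th=np.hypot(a,b)+1e-9
    s=np.tan(th)/th
    P=np.stack([a*s*d,b*s*d,d],-1)
    W=P@rot(c['attitude']).T+np.array(c['eye']); W[d<=0]=np.nan
    return W
def rep(c):
    W=wcloud(c);b,g,r=[c['img'][...,i].astype(int) for i in range(3)];x,y,z=W[...,0],W[...,1],W[...,2]
    box=(x>530)&(x<740)&(y>-190)&(y<40)&(z>60)&(z<200)
    for nm,m in (('blue',(b>r+35)&(b>g+25)),('red',(r>g+40)&(r>b+40)),):
        m=m&box;p=W[m]
        if len(p)<8: print(nm,len(p));continue
        t=p[:,2]>np.percentile(p[:,2],98)-5
        print(nm,len(p),np.percentile(p,[2,50,98],axis=0).round(0).tolist(),'top',p[t].mean(0).round(1),cv2.minAreaRect(p[t][:,:2].astype(np.float32)))
    m=box&(np.abs(z-97)<3)&(y>-75)&(x>550)&(x<660)&~((r>g+30)); q=W[m]
    from scipy.optimize import least_squares
    if len(q)>10:
        s=least_squares(lambda p:np.hypot(q[:,0]-p[0],q[:,1]-p[1])-29,[590,-12],loss='soft_l1',f_scale=2);print('rim',len(q),s.x,np.median(np.abs(s.fun)))
    m=box&(np.abs(z-92)<4)&(y<-60)&(y>-165)&(x>590)&(x<690);q=W[m][:,:2].astype(np.float32)
    if len(q)>10: rr=cv2.minAreaRect(q);print('base',len(q),rr)
    return W
E
python3 - <<'E'
from h import *
W=rep(load('wrist1'))
for u,v in [(230,240),(325,104),(345,112),(315,108),(205,255),(262,256),(205,152),(262,152),(330,135)]: print(u,v,W[v,u].round(0))
E
```

```text
blue 2394 [[685.0, -139.0, 103.0], [691.0, -109.0, 145.0], [699.0, -79.0, 172.0]] top [ 695.9 -108.8  170.4] ((696.4730834960938, -108.8807373046875), (7.147336006164551, 62.10206985473633), 4.6591081619262695)
red 376 [[555.0, -31.0, 110.0], [562.0, -22.0, 160.0], [569.0, -12.0, 176.0]] top [565.  -20.1 174.4] ((565.1361694335938, -19.91634178161621), (5.151643753051758, 19.502727508544922), 22.51051139831543)
rim 466 [588.727556   -11.16919171] 1.2079374325360916
base 3719 ((649.8549194335938, -123.54617309570312), (75.43696594238281, 86.75434875488281), 3.0860562324523926)
230 240 [ 691. -109.  147.]
325 104 [557. -21. 120.]
345 112 [563. -12. 175.]
315 108 [562. -31. 123.]
205 255 [ 697. -130.  171.]
262 256 [783. -82.  -0.]
205 152 [ 616. -148.   75.]
262 152 [614. -82.  75.]
330 135 [591.  -7.  79.]
```

Call:
{"name": "play_rows", "arguments": {
  "targets": [
    {"jaw": 0, "slide": [-39, -25, 0], "turn": 0},
    {"jaw": 0, "slide": [-39, -25, 0], "turn": 0},
    {"jaw": 0, "slide": [0, 0, 45], "turn": 0},
    {"jaw": 0, "slide": [0, 0, 45], "turn": 0},
    {"jaw": 0, "slide": [0, 0, 20], "turn": 0}
  ]
}}

```text
time_s: 2.82
tcp_pos: [720.4, -104.5, 186.3]
ee_rot: [-0.003, -0.023, 1.0, 0.001]
contact_force: [-0.6, 0.4, 1.1]
grip_width: -0.4
```

Call:
{"name": "play_rows", "arguments": {
  "targets": [
    {"jaw": 0, "slide": [0, 0, 20], "turn": 0},
    {"jaw": 0, "slide": [0, 0, 17], "turn": 0},
    {"jaw": 0, "slide": [0, 0, 0], "turn": 0}
  ]
}}

```text
time_s: 3.2
tcp_pos: [720.6, -104.6, 151.7]
ee_rot: [-0.002, -0.023, 1.0, 0.0]
contact_force: [0.2, -0.7, -0.5]
grip_width: 0.3
```

Call:
{"name": "play_rows", "arguments": {
  "targets": [
    {"jaw": 0, "slide": [6, -4, 0], "turn": 0},
    {"jaw": 0, "slide": [6, 0, 0.5], "turn": 0},
    {"jaw": 0, "slide": [6, 0, 0.5], "turn": 0},
    {"jaw": 0, "slide": [7, 0, 0.5], "turn": 0},
    {"jaw": 0, "slide": [6, 0, 0.5], "turn": 0}
  ]
}}

```text
time_s: 3.82
tcp_pos: [690.9, -111.6, 151.5]
ee_rot: [0.0, -0.023, 1.0, -0.0]
contact_force: [-0.2, 0.5, 0.8]
grip_width: 0.1
```

Call:
{"name": "play_rows", "arguments": {
  "targets": [
    {"jaw": 0, "slide": [7, 0, 2.5], "turn": 0},
    {"jaw": 0, "slide": [7, 0, 2.5], "turn": 0},
    {"jaw": 0, "slide": [6, 0, 4], "turn": 0},
    {"jaw": 0, "slide": [6, 0, 4.5], "turn": 0},
    {"jaw": 0, "slide": [4.5, 0, 5], "turn": 0}
  ]
}}

```text
time_s: 4.45
tcp_pos: [660.5, -112.9, 132.4]
ee_rot: [-0.0, -0.023, 1.0, 0.0]
contact_force: [0.2, -1.0, -0.0]
grip_width: 0.2
```

Run:
```python
from h import *
c=cap('wrist','wrist2');rep(c)
```

```text
blue 5431 [[630.0, -142.0, 105.0], [641.0, -112.0, 142.0], [682.0, -82.0, 149.0]] top [ 633.8 -113.2  146.9] ((641.6150512695312, -112.95928192138672), (23.34005355834961, 62.76176834106445), 3.375173568725586)
red 1855 [[556.0, -32.0, 109.0], [563.0, -25.0, 156.0], [569.0, -13.0, 176.0]] top [565.4 -21.8 174. ] ((565.266357421875, -20.514530181884766), (5.579181671142578, 21.2420711517334), 21.265602111816406)
rim 1566 [589.01874002 -11.73055752] 1.2540122978785462
base 7153 ((640.0302124023438, -128.75942993164062), (60.57306671142578, 106.54419708251953), 24.960763931274414)
```

View pics/wrist2.png

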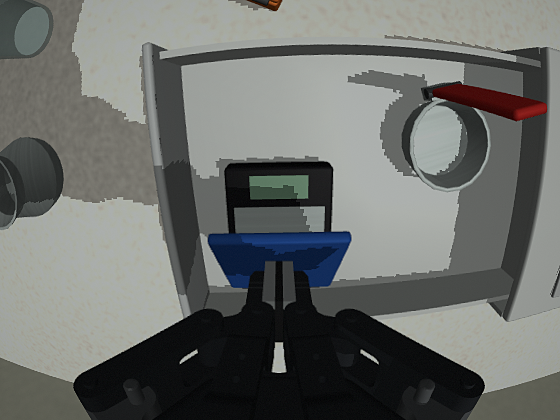

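The lid is at about 40° and folding, with the fingers behind it at (280,280). I'll carry on.

Call:
{"name": "play_rows", "arguments": {
  "targets": [
    {"jaw": 0, "slide": [5, 0, 6], "turn": 0},
    {"jaw": 0, "slide": [4, 0, 6.5], "turn": 0},
    {"jaw": 0, "slide": [3, 0, 6.5], "turn": 0},
    {"jaw": 0, "slide": [2, 0, 5.5], "turn": 0},
    {"jaw": 0, "slide": [1, 0, 4], "turn": 0}
  ]
}}

```text
time_s: 5.12
tcp_pos: [645.8, -113.6, 103.9]
ee_rot: [-0.0, -0.023, 1.0, 0.0]
contact_force: [0.2, -0.3, 0.3]
grip_width: -0.0
```

Call:
{"name": "play_rows", "arguments": {
  "targets": [
    {"jaw": 0, "slide": [0, 0, 3], "turn": 0},
    {"jaw": 0, "slide": [0, 0, 1.5], "turn": 0},
    {"jaw": 0, "slide": [0, 0, 0], "turn": 0}
  ]
}}

```text
time_s: 5.5
tcp_pos: [646.0, -113.6, 99.7]
ee_rot: [-0.0, -0.023, 1.0, 0.0]
contact_force: [-1.3, -0.4, -0.2]
grip_width: -0.0
```

Call:
{"name": "play_rows", "arguments": {
  "targets": [
    {"jaw": 0, "slide": [0, 0, 1], "turn": 0},
    {"jaw": 0, "slide": [0, 0, 1], "turn": 0},
    {"jaw": 0, "slide": [0, 0, 0], "turn": 0}
  ]
}}

```text
time_s: 5.88
tcp_pos: [646.1, -113.6, 98.5]
ee_rot: [0.0, -0.023, 1.0, -0.0]
contact_force: [-1.6, 0.1, 3.8]
grip_width: -0.2
```

Call:
{"name": "play_rows", "arguments": {
  "targets": [
    {"jaw": 0, "slide": [0, 0, -15], "turn": 0},
    {"jaw": 0, "slide": [0, 0, -45], "turn": 0},
    {"jaw": 0, "slide": [0, 0, -60], "turn": -10},
    {"jaw": 0, "slide": [0, 0, 0], "turn": -10},
    {"jaw": 0, "slide": [0, 0, 0], "turn": 0}
  ]
}}

```text
time_s: 6.5
tcp_pos: [646.3, -113.6, 219.1]
ee_rot: [0.001, -0.195, 0.981, -0.0]
contact_force: [-0.1, -1.4, -0.1]
grip_width: 0.1
```

Run:
```python
from h import *
c=cap('wrist','wrist3');rep(c)
s=env.get_state();print(s['tcp_pos'],rot(s['ee_rot']).round(3)); T=rot(s['ee_rot'])
print(T.T@(np.array([543,-29,218])-s['tcp_pos']))
```

```text
blue 5969 [[613.0, -143.0, 97.0], [646.0, -113.0, 99.0], [683.0, -82.0, 100.0]] top [ 646.7 -113.    98.9] ((648.3448486328125, -112.51116943359375), (73.78595733642578, 63.17710876464844), 3.6175620555877686)
red 758 [[555.0, -31.0, 108.0], [562.0, -24.0, 153.0], [569.0, -14.0, 176.0]] top [565.2 -21.3 174.2] ((565.1478881835938, -20.47322654724121), (5.268141269683838, 19.34787368774414), 21.85829734802246)
rim 660 [588.69745689 -11.57084945] 1.1261943445836202
base 133 ((649.4082641601562, -125.58354187011719), (59.951019287109375, 98.31221771240234), 74.74241638183594)
[ 645.86840602 -113.60345132  217.97847006] [[-0.924 -0.382  0.   ]
 [-0.382  0.924 -0.   ]
 [-0.    -0.    -1.   ]]
[ 6.27559433e+01  1.17479123e+02 -2.69512824e-02]
```

View pics/wrist3.png

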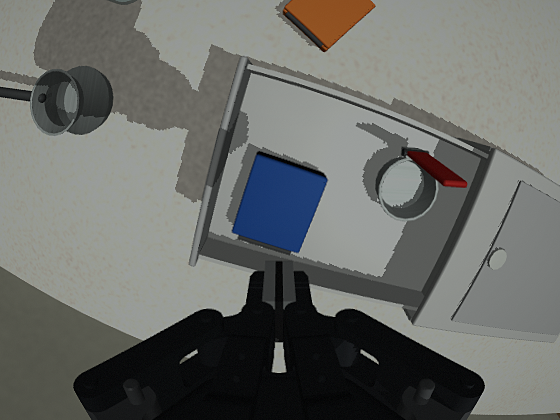

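The lid is flat (z 97–100 at (280,200)) and the scale has hardly moved. Next is the scoop handle.

Call:
{"name": "play_rows", "arguments": {
  "targets": [
    {"jaw": 0, "slide": [21, 39, 0], "turn": 0},
    {"jaw": 0, "slide": [21, 39, 0], "turn": 0},
    {"jaw": 0, "slide": [21, 39.5, 0], "turn": 0},
    {"jaw": 0, "slide": [0, 0, 30], "turn": 0},
    {"jaw": 0, "slide": [0, 0, 15], "turn": 0}
  ]
}}

```text
time_s: 7.18
tcp_pos: [541.2, -29.0, 170.9]
ee_rot: [-0.001, -0.195, 0.981, 0.0]
contact_force: [0.8, -0.7, 0.1]
grip_width: -0.2
```

Call:
{"name": "play_rows", "arguments": {
  "targets": [
    {"jaw": 0, "slide": [0, 0, 13], "turn": 0},
    {"jaw": 0, "slide": [0, 0, 5], "turn": 0},
    {"jaw": 0, "slide": [0, 0, 0], "turn": 0}
  ]
}}

```text
time_s: 7.55
tcp_pos: [542.7, -29.7, 154.5]
ee_rot: [-0.0, -0.196, 0.981, 0.0]
contact_force: [-0.2, 0.3, -0.3]
grip_width: 0.1
```

Run:
```python
from h import *
c=cap('wrist','wrist4');rep(c)
s=env.get_state();print(s['tcp_pos'],s['joint_positions'])
```

```text
blue 4818 [[611.0, -143.0, 96.0], [640.0, -113.0, 99.0], [682.0, -83.0, 100.0]] top [ 642.1 -112.7   98.8] ((649.0053100585938, -111.79179382324219), (76.39167022705078, 63.775390625), 3.2592296600341797)
red 84 [[553.0, -32.0, 104.0], [557.0, -25.0, 107.0], [561.0, -14.0, 115.0]] top [559.4 -29.  114.1] ((557.4401245117188, -22.668594360351562), (1.035689353942871, 18.881507873535156), 17.842891693115234)
rim 583 [587.92013201 -11.1768521 ] 1.6775600724548205
base 560 ((648.968994140625, -123.51143646240234), (75.30400085449219, 87.03604125976562), 3.559065818786621)
[542.90995363 -29.63729221 154.97945228] [-5.45302544e-02  1.71115215e-01 -1.53569995e-01  1.24597834e+00
 -9.78363534e-06 -4.49140231e-01]
```

View pics/wrist4.png

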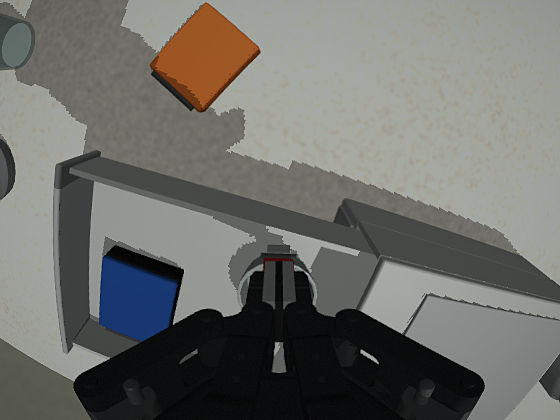

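Call:
{"name": "play_rows", "arguments": {
  "targets": [
    {"jaw": 0, "slide": [-5, 0, 1], "turn": 0},
    {"jaw": 0, "slide": [-5, 0, 1], "turn": 0},
    {"jaw": 0, "slide": [-5.5, 0, 1], "turn": 0},
    {"jaw": 0, "slide": [-6.5, 0, 2.5], "turn": 0},
    {"jaw": 0, "slide": [-6.5, 0, 2.5], "turn": 0}
  ]
}}

```text
time_s: 8.22
tcp_pos: [569.3, -18.3, 146.6]
ee_rot: [-0.0, -0.196, 0.981, -0.0]
contact_force: [-0.1, -0.8, 0.5]
grip_width: -0.3
```

Call:
{"name": "play_rows", "arguments": {
  "targets": [
    {"jaw": 0, "slide": [-5.5, 0, 3.5], "turn": 0},
    {"jaw": 0, "slide": [-5.5, 0, 4], "turn": 0},
    {"jaw": 0, "slide": [-4.5, 0, 5], "turn": 0},
    {"jaw": 0, "slide": [-4.5, 0, 5.5], "turn": 0},
    {"jaw": 0, "slide": [0, 0, 0], "turn": 0}
  ]
}}

```text
time_s: 8.85
tcp_pos: [587.1, -10.6, 128.0]
ee_rot: [-0.001, -0.196, 0.981, 0.0]
contact_force: [-0.3, 0.4, 0.4]
grip_width: 0.1
```

Run:
```python
from h import *
c=cap('scene','scene5');W=cloud(c)
cv2.imwrite('pics/crop5.png',cv2.resize(c['img'][150:290,215:395],None,fx=4.4,fy=4.2,interpolation=cv2.INTER_CUBIC))
```

```text
(no output)
```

View pics/crop5.png

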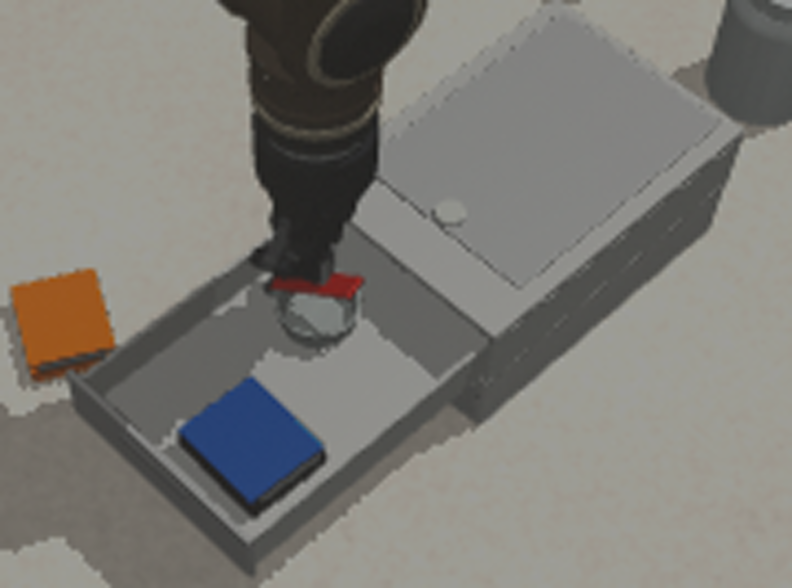

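The handle is coming down across the bowl (red at about (318,285) in the crop). I'll carry on.

Call:
{"name": "play_rows", "arguments": {
  "targets": [
    {"jaw": 0, "slide": [-3, 0, 6], "turn": 0},
    {"jaw": 0, "slide": [-2.5, 0, 6], "turn": 0},
    {"jaw": 0, "slide": [-1.5, 0, 5], "turn": 0},
    {"jaw": 0, "slide": [-1, 0, 4], "turn": 0},
    {"jaw": 0, "slide": [0, 0, 2], "turn": 0}
  ]
}}

```text
time_s: 9.52
tcp_pos: [594.6, -7.6, 105.4]
ee_rot: [-0.0, -0.196, 0.981, 0.0]
contact_force: [-0.1, 0.4, 0.2]
grip_width: 0.0
```

Call:
{"name": "play_rows", "arguments": {
  "targets": [
    {"jaw": 0, "slide": [0, 0, 1], "turn": 0},
    {"jaw": 0, "slide": [0, 0, 1], "turn": 0},
    {"jaw": 0, "slide": [0, 0, 0], "turn": 0}
  ]
}}

```text
time_s: 9.9
tcp_pos: [594.7, -7.7, 103.9]
ee_rot: [0.0, -0.196, 0.981, -0.0]
contact_force: [-0.9, 0.9, 0.3]
grip_width: 0.1
```

Call:
{"name": "play_rows", "arguments": {
  "targets": [
    {"jaw": 0, "slide": [0, 0, 1], "turn": 0},
    {"jaw": 0, "slide": [0, 0, 0], "turn": 0}
  ]
}}

```text
time_s: 10.15
tcp_pos: [594.8, -7.7, 103.5]
ee_rot: [0.0, -0.196, 0.981, -0.0]
contact_force: [-1.6, -0.6, 4.2]
grip_width: 0.1
```

Call:
{"name": "play_rows", "arguments": {
  "targets": [
    {"jaw": 0, "slide": [0, 0, 0.7], "turn": 0},
    {"jaw": 0, "slide": [0, 0, 0], "turn": 0}
  ]
}}

```text
time_s: 10.4
tcp_pos: [594.9, -7.7, 103.3]
ee_rot: [0.001, -0.196, 0.981, -0.0]
contact_force: [-3.0, 0.3, 8.3]
grip_width: -0.0
```

Call:
{"name": "play_rows", "arguments": {
  "targets": [
    {"jaw": 0, "slide": [0, 0, -10], "turn": 0},
    {"jaw": 0, "slide": [0, 0, -45], "turn": 0},
    {"jaw": 0, "slide": [0, 0, -60], "turn": -10.4},
    {"jaw": 0, "slide": [0, 0, -30], "turn": -10.4},
    {"jaw": 0, "slide": [0, 0, 0], "turn": -10.4}
  ]
}}

```text
time_s: 11.02
tcp_pos: [596.0, -7.7, 250.8]
ee_rot: [0.003, -0.455, 0.89, -0.001]
contact_force: [-0.8, -0.0, -0.7]
grip_width: 0.2
```

Call:
{"name": "play_rows", "arguments": {
  "targets": [
    {"jaw": 0, "slide": [0, 0, 0], "turn": -10.4},
    {"jaw": 0, "slide": [0, 0, 0], "turn": -10.4},
    {"jaw": 0, "slide": [0, 0, 0], "turn": -10.4},
    {"jaw": 0, "slide": [0, 0, 0], "turn": -10.4},
    {"jaw": 0, "slide": [0, 0, 0], "turn": 0}
  ]
}}

```text
time_s: 11.65
tcp_pos: [594.8, -7.7, 247.2]
ee_rot: [-0.0, 0.739, -0.673, 0.0]
contact_force: [0.1, -0.2, 0.2]
grip_width: -0.5
```

Run:
```python
from h import *
c=cap('wrist','wrist6');rep(c);W=wcloud(c)
s=env.get_state();print(s['tcp_pos'],rot(s['ee_rot']).round(3),s['joint_positions'])
x,y,z=W[...,0],W[...,1],W[...,2]
for f in ('scene0','wrist1'):
    w=cloud(load(f)) if f!='wrist1' else wcloud(load(f))
    m=(w[...,1]<-195)&(w[...,0]>500)&(w[...,0]<800)&(w[...,1]>-450)&(w[...,2]>15)&(w[...,2]<150); p=w[m]; print(f,len(p),np.percentile(p,[1,50,99],axis=0).round(0).tolist())
m=(abs(z-100)<8)&(x>540)&(x<660)&(y>-60)&(y<40);
b,g,r=[c['img'][...,i].astype(int) for i in range(3)]
p=W[m&(r>g+40)];print('handle z',np.percentile(p[:,2],[1,50,99]))
T=rot(s['ee_rot']);print(T.T@(np.array([636,-209,230])-s['tcp_pos']))
```

```text
blue 5585 [[613.0, -143.0, 97.0], [648.0, -112.0, 99.0], [684.0, -82.0, 101.0]] top [ 648.  -112.3   98.9] ((648.7958374023438, -112.30838775634766), (73.70234680175781, 63.727821350097656), 3.2509043216705322)
red 1576 [[561.0, -27.0, 102.0], [593.0, -10.0, 104.0], [626.0, 7.0, 105.0]] top [593.4 -10.  103.9] ((593.5951538085938, -9.612602233886719), (71.03422546386719, 20.062013626098633), 21.047019958496094)
rim 551 [589.83831852 -11.52320736] 1.188315446265296
base 54 ((650.4044799804688, -122.51139831542969), (78.51319885253906, 86.04261016845703), 0.958328366279602)
[594.71320028  -7.67786839 247.21767493] [[ 0.091 -0.996  0.   ]
 [-0.996 -0.091  0.   ]
 [ 0.    -0.    -1.   ]] [-1.29101495e-02  2.62213369e-01  1.62062358e-01  1.47062105e+00
  1.33498138e-06 -1.67523462e+00]
scene0 952 [[503.0, -445.0, 16.0], [628.0, -375.0, 58.0], [681.0, -333.0, 109.0]]
wrist1 3694 [[501.0, -440.0, 16.0], [625.0, -356.0, 57.0], [674.0, -329.0, 111.0]]
handle z [101.93023558 103.8742289  105.50118791]
[204.25305152 -22.71263994  17.21847166]
```

View pics/wrist6.png

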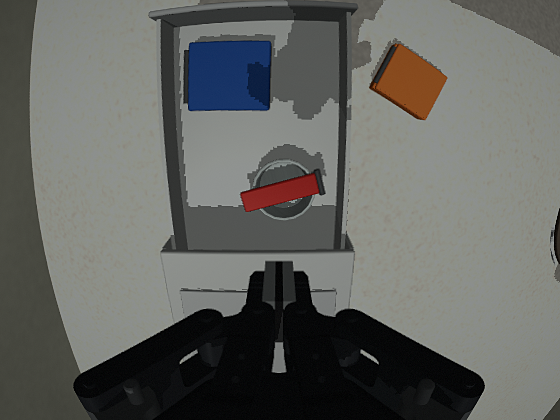

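Both parts are flat: the lid is at z≈99 (expected 98.5) and the handle at z≈104 (expected 103.5). The nearest cezve point is y≈-329, which leaves room. I'll go round to the front of the drawer.

Call:
{"name": "play_rows", "arguments": {
  "targets": [
    {"jaw": 0, "slide": [51, -5.7, 0], "turn": 0},
    {"jaw": 0, "slide": [51, -5.7, 0], "turn": 0},
    {"jaw": 0, "slide": [51, -5.7, 0], "turn": 0},
    {"jaw": 0, "slide": [53, -5.6, 0], "turn": 0},
    {"jaw": 0, "slide": [0, 0, 0], "turn": 0}
  ]
}}

```text
time_s: 12.32
tcp_pos: [636.9, -214.1, 245.8]
ee_rot: [0.0, 0.737, -0.676, -0.0]
contact_force: [-0.3, -0.0, -0.5]
grip_width: 0.2
```

Call:
{"name": "play_rows", "arguments": {
  "targets": [
    {"jaw": 0, "slide": [0, 0, 45], "turn": 0},
    {"jaw": 0, "slide": [0, 0, 45], "turn": 0},
    {"jaw": 0, "slide": [0, 0, 40], "turn": 0},
    {"jaw": 0, "slide": [0, 0, 32], "turn": 0},
    {"jaw": 0, "slide": [0, 0, 0], "turn": 0}
  ]
}}

```text
time_s: 12.95
tcp_pos: [634.9, -209.0, 82.4]
ee_rot: [0.001, 0.74, -0.673, -0.003]
contact_force: [-0.6, -0.4, 1.4]
grip_width: -0.2
```

Run:
```python
from h import *
c=cap('scene','scene7');cv2.imwrite('pics/crop7.png',cv2.resize(c['img'][150:290,215:395],None,fx=4.4,fy=4.2,interpolation=cv2.INTER_CUBIC))
s=env.get_state();print(s['tcp_pos'],s['contact_force'])
```

```text
[ 636.17660399 -209.52807292   84.74619949] [-0.61685135 -0.82090743  0.18533851]
```

View pics/crop7.png

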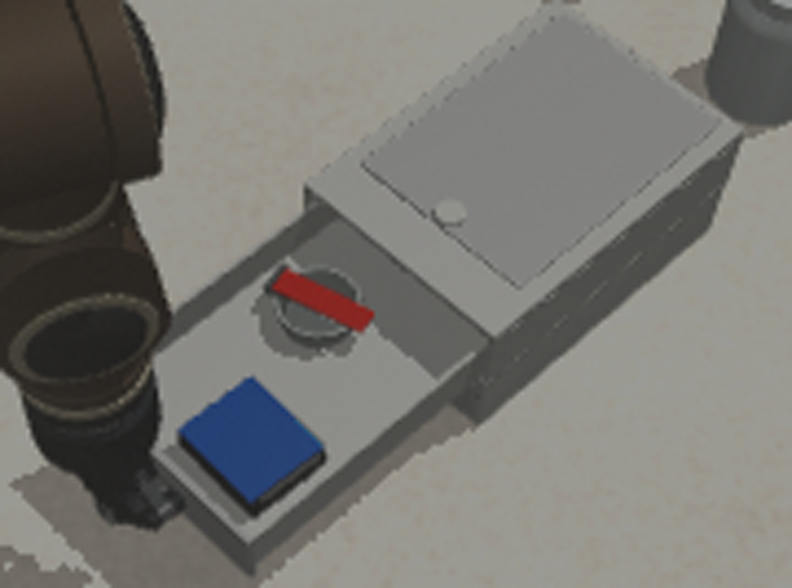

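Call:
{"name": "play_rows", "arguments": {
  "targets": [
    {"jaw": 0, "slide": [-4, 0, 0], "turn": 0},
    {"jaw": 0, "slide": [-4, 0, 0], "turn": 0},
    {"jaw": 0, "slide": [-4, 0, 0], "turn": 0},
    {"jaw": 0, "slide": [-3, 0, 0], "turn": 0},
    {"jaw": 0, "slide": [-3, 0, 0], "turn": 0}
  ]
}}

```text
time_s: 13.62
tcp_pos: [635.1, -192.5, 85.2]
ee_rot: [-0.0, 0.74, -0.673, 0.0]
contact_force: [-0.7, -0.2, -0.1]
grip_width: -0.0
```

Call:
{"name": "play_rows", "arguments": {
  "targets": [
    {"jaw": 0, "slide": [-5, 0, 0], "turn": 0},
    {"jaw": 0, "slide": [-6, 0, 0], "turn": 0},
    {"jaw": 0, "slide": [-6, 0, 0], "turn": 0},
    {"jaw": 0, "slide": [-6, 0, 0], "turn": 0},
    {"jaw": 0, "slide": [-6, 0, 0], "turn": 0}
  ]
}}

```text
time_s: 14.25
tcp_pos: [632.1, -163.4, 85.0]
ee_rot: [0.0, 0.74, -0.673, -0.0]
contact_force: [-0.9, -1.2, 0.5]
grip_width: -0.1
```

Run:
```python
from h import *
c=cap('wrist','wrist8');rep(c)
```

```text
blue 324 [[623.0, -167.0, 98.0], [628.0, -114.0, 99.0], [681.0, -106.0, 152.0]] top [ 647.1 -170.   155.6] ((647.2421264648438, -170.01715087890625), (34.7056884765625, 1.070007085800171), 9.828598022460938)
red 0
base 1105 ((640.1134033203125, -150.77474975585938), (100.20903015136719, 2.681002378463745), 5.855553150177002)
```

View pics/wrist8.png

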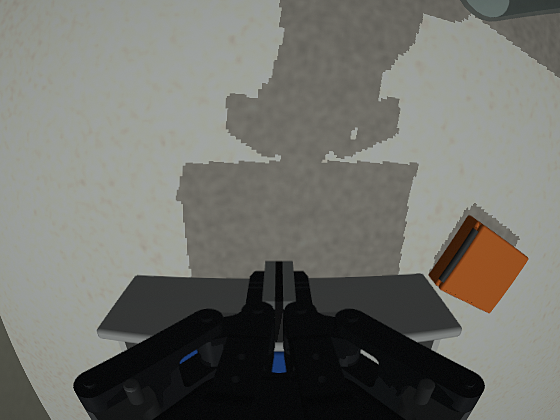

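The fingers are on the front panel at (279,270) and the drawer is moving. I'll keep going slowly.

Call:
{"name": "play_rows", "arguments": {
  "targets": [
    {"jaw": 0, "slide": [-6, 0, 0], "turn": 0},
    {"jaw": 0, "slide": [-7, 0, 0], "turn": 0},
    {"jaw": 0, "slide": [-7, 0, 0], "turn": 0},
    {"jaw": 0, "slide": [-7, 0, 0], "turn": 0},
    {"jaw": 0, "slide": [-7, 0, 0], "turn": 0}
  ]
}}

```text
time_s: 14.92
tcp_pos: [629.0, -129.5, 85.1]
ee_rot: [0.0, 0.74, -0.673, -0.0]
contact_force: [-1.1, -1.9, 0.1]
grip_width: -0.2
```

Call:
{"name": "play_rows", "arguments": {
  "targets": [
    {"jaw": 0, "slide": [-7, 0, 0], "turn": 0},
    {"jaw": 0, "slide": [-7, 0, 0], "turn": 0},
    {"jaw": 0, "slide": [-7, 0, 0], "turn": 0},
    {"jaw": 0, "slide": [-7, 0, 0], "turn": 0},
    {"jaw": 0, "slide": [-7, 0, 0], "turn": 0}
  ]
}}

```text
time_s: 15.55
tcp_pos: [625.8, -94.6, 85.1]
ee_rot: [-0.0, 0.74, -0.673, -0.0]
contact_force: [-1.6, -1.8, 0.1]
grip_width: 0.2
```

Run:
```python
from h import *
c=cap('scene','scene9');cv2.imwrite('pics/crop9.png',cv2.resize(c['img'][150:290,215:395],None,fx=4.4,fy=4.2,interpolation=cv2.INTER_CUBIC))
```

```text
(no output)
```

View pics/crop9.png

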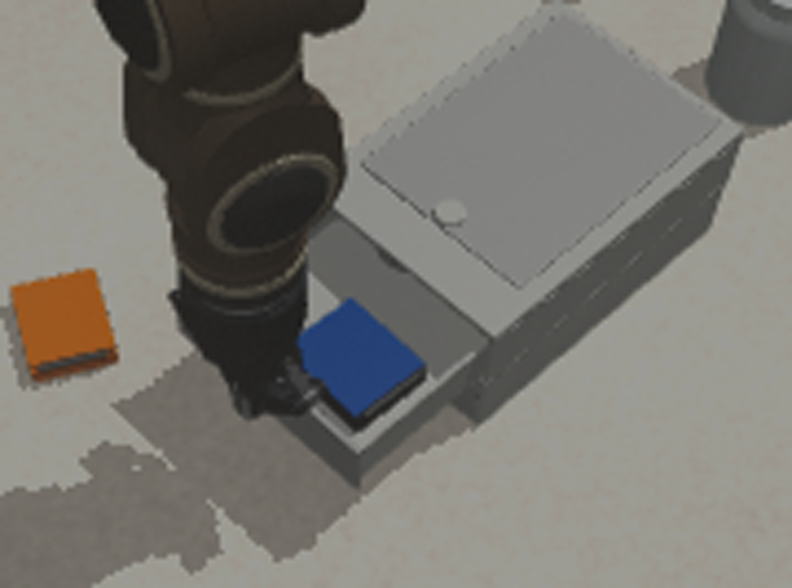

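The scoop is passing under the roof and the lid is still flat at (360,360) in the crop.

Call:
{"name": "play_rows", "arguments": {
  "targets": [
    {"jaw": 0, "slide": [-7, 0, 0], "turn": 0},
    {"jaw": 0, "slide": [-7, 0, 0], "turn": 0},
    {"jaw": 0, "slide": [-7, 0, 0], "turn": 0},
    {"jaw": 0, "slide": [-7, 0, 0], "turn": 0},
    {"jaw": 0, "slide": [-7, 0, 0], "turn": 0}
  ]
}}

```text
time_s: 16.23
tcp_pos: [622.5, -59.8, 85.1]
ee_rot: [-0.0, 0.74, -0.673, 0.0]
contact_force: [0.3, -2.0, 1.7]
grip_width: -0.4
```

Call:
{"name": "play_rows", "arguments": {
  "targets": [
    {"jaw": 0, "slide": [-7, 0, 0], "turn": 0},
    {"jaw": 0, "slide": [-7, 0, 0], "turn": 0},
    {"jaw": 0, "slide": [-7, 0, 0], "turn": 0},
    {"jaw": 0, "slide": [-7, 0, 0], "turn": 0},
    {"jaw": 0, "slide": [-7, 0, 0], "turn": 0}
  ]
}}

```text
time_s: 16.85
tcp_pos: [619.1, -25.0, 85.0]
ee_rot: [0.0, 0.74, -0.673, -0.0]
contact_force: [-1.7, -2.1, -0.0]
grip_width: -0.5
```

Call:
{"name": "play_rows", "arguments": {
  "targets": [
    {"jaw": 0, "slide": [-6, 0, 0], "turn": 0},
    {"jaw": 0, "slide": [-6, 0, 0], "turn": 0},
    {"jaw": 0, "slide": [-6, 0, 0], "turn": 0},
    {"jaw": 0, "slide": [-5, 0, 0], "turn": 0},
    {"jaw": 0, "slide": [-4, 0, 0], "turn": 0}
  ]
}}

```text
time_s: 17.48
tcp_pos: [616.5, 1.8, 85.0]
ee_rot: [0.0, 0.74, -0.673, -0.0]
contact_force: [-0.7, -1.8, -0.3]
grip_width: -0.0
```

Call:
{"name": "play_rows", "arguments": {
  "targets": [
    {"jaw": 0, "slide": [-4, 0, 0], "turn": 0},
    {"jaw": 0, "slide": [-4, 0, 0], "turn": 0},
    {"jaw": 0, "slide": [-3, 0, 0], "turn": 0},
    {"jaw": 0, "slide": [-3, 0, 0], "turn": 0},
    {"jaw": 0, "slide": [-2, 0, 0], "turn": 0}
  ]
}}

```text
time_s: 18.1
tcp_pos: [615.1, 17.5, 85.1]
ee_rot: [-0.0, 0.74, -0.673, 0.0]
contact_force: [-1.3, -1.8, 0.1]
grip_width: -0.1
```

Call:
{"name": "play_rows", "arguments": {
  "targets": [
    {"jaw": 0, "slide": [-1.5, 0, 0], "turn": 0},
    {"jaw": 0, "slide": [-1.5, 0, 0], "turn": 0},
    {"jaw": 0, "slide": [-1, 0, 0], "turn": 0},
    {"jaw": 0, "slide": [0, 0, 0], "turn": 0}
  ]
}}

```text
time_s: 18.6
tcp_pos: [614.8, 21.5, 85.1]
ee_rot: [-0.0, 0.74, -0.673, -0.0]
contact_force: [-0.6, -0.6, -0.5]
grip_width: -0.1
```

Call:
{"name": "play_rows", "arguments": {
  "targets": [
    {"jaw": 0, "slide": [-1, 0, 0], "turn": 0},
    {"jaw": 0, "slide": [-1, 0, 0], "turn": 0},
    {"jaw": 0, "slide": [-1, 0, 0], "turn": 0},
    {"jaw": 0, "slide": [0, 0, 0], "turn": 0}
  ]
}}

```text
time_s: 19.1
tcp_pos: [614.5, 24.5, 85.1]
ee_rot: [-0.0, 0.74, -0.673, -0.0]
contact_force: [-0.4, -1.0, -1.4]
grip_width: -0.0
```

Call:
{"name": "play_rows", "arguments": {
  "targets": [
    {"jaw": 0, "slide": [-1, 0, 0], "turn": 0},
    {"jaw": 0, "slide": [-1, 0, 0], "turn": 0},
    {"jaw": 0, "slide": [0, 0, 0], "turn": 0}
  ]
}}

```text
time_s: 19.48
tcp_pos: [614.5, 25.1, 85.2]
ee_rot: [0.001, 0.74, -0.673, 0.001]
contact_force: [0.3, -6.9, -0.5]
grip_width: 0.0
```

Call:
{"name": "play_rows", "arguments": {
  "targets": [
    {"jaw": 0, "slide": [-1, 0, 0], "turn": 0},
    {"jaw": 0, "slide": [0, 0, 0], "turn": 0}
  ]
}}

```text
time_s: 19.73
tcp_pos: [614.5, 25.1, 85.2]
ee_rot: [0.001, 0.739, -0.673, 0.002]
contact_force: [0.7, -10.3, -0.4]
grip_width: -0.1
```

Call:
{"name": "play_rows", "arguments": {
  "targets": [
    {"jaw": 0, "slide": [10, 0, 0], "turn": 0},
    {"jaw": 0, "slide": [30, 0, 0], "turn": 0},
    {"jaw": 0, "slide": [30, 0, 0], "turn": 0},
    {"jaw": 0, "slide": [30, 0, -40], "turn": 0},
    {"jaw": 0, "slide": [30, 0, -50], "turn": 0}
  ]
}}

```text
time_s: 20.35
tcp_pos: [625.8, -102.6, 174.9]
ee_rot: [0.0, 0.74, -0.673, -0.001]
contact_force: [1.8, -0.2, -0.2]
grip_width: -0.2
```

Call:
{"name": "play_rows", "arguments": {
  "targets": [
    {"jaw": 0, "slide": [30, 0, -50], "turn": 0},
    {"jaw": 0, "slide": [30, 40, -30], "turn": 0},
    {"jaw": 0, "slide": [0, 50, 0], "turn": 0},
    {"jaw": 0, "slide": [0, 0, 0], "turn": 0}
  ]
}}

```text
time_s: 20.85
tcp_pos: [539.9, -170.7, 256.1]
ee_rot: [-0.0, 0.739, -0.674, -0.0]
contact_force: [-0.2, 0.2, 0.0]
grip_width: 0.1
```

Run:
```python
from h import *
c=cap('scene','scene10');W=cloud(c);s=cap('side','side10');w=cap('wrist','wrist10')
a=cv2.resize(c['img'][120:290,215:435],None,fx=3.6,fy=3.5,interpolation=cv2.INTER_CUBIC);cv2.imwrite('pics/crop10.png',a)
o=np.array([599.3,167]);d=np.array([-.097,.995])
for f,X in (('scene',W),('side',cloud(s)),('wrist',wcloud(w))):
    m=(abs(X[...,2]-100)<16)&(abs(X[...,0]-612)<70)&(X[...,1]>0)&(X[...,1]<60)
    p=X[m];
    if len(p)>5: q=(p[:,:2]-o)@d;print(f,len(p),np.percentile(q,[5,50,95]).round(1))
# motion of other things
for n,c2 in (('scene',c),('side',s)):
    d0=np.abs(load(n+'0')['img'].astype(int)-c2['img']).max(-1)
    print(n,[(k,int((d0[v0:v1,u0:u1]>40).sum())) for k,(u0,u1,v0,v1) in ({'cup':(338,368,115,148),'can':(374,410,135,182),'tumbler':(148,186,250,290),'cezve':(138,212,295,352),'orange':(215,243,212,240)} if n=='scene' else {'cup':(298,338,294,342),'can':(210,256,268,338),'tumbler':(296,318,147,180)}).items()])
print(env.get_state()['tcp_pos'],env.get_state()['time_s'])
```

```text
scene 202 [-134.  -131.8 -130.3]
wrist 23 [-133.1 -131.8 -130.3]
scene [('cup', 0), ('can', 0), ('tumbler', 0), ('cezve', 0), ('orange', 35)]
side [('cup', 0), ('can', 0), ('tumbler', 99)]
[ 543.20333909 -170.18351924  255.22505525] 21.0
```

View pics/crop10.png

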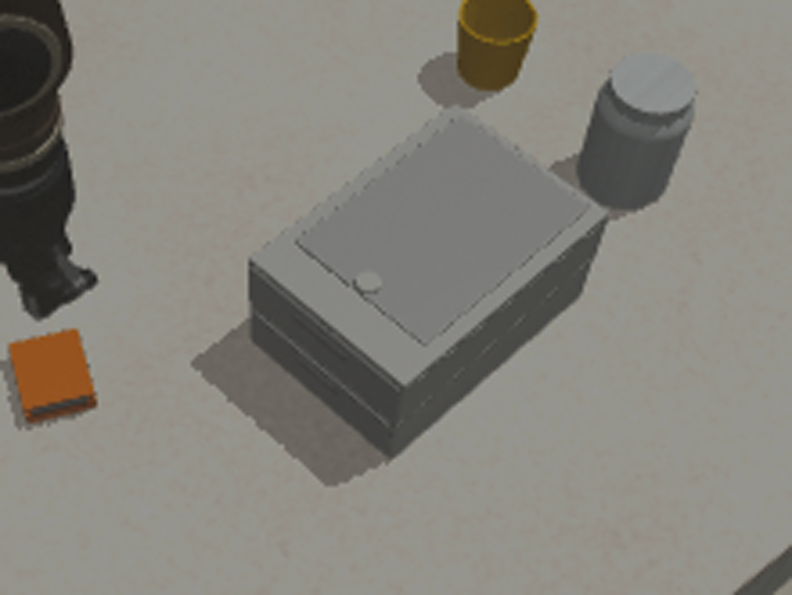

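View pics/wrist10.png

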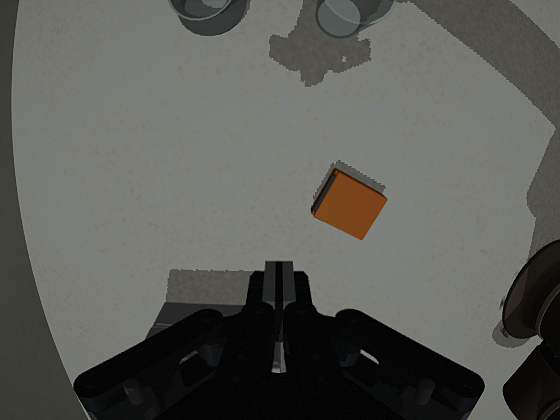

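The drawer front is at x≈-131.8 mm (shut is -132). The cup, canister, tumbler and cezve are unchanged in the scene view, and the arm is clear.

```bash
python3 -c "
from h import *
print(env.finish_job())"
```

```text
the job is handed in; nothing more can be done
None
```

I folded the scale's lid and then the scoop's handle flat with the drawer still out, pushed the drawer slowly shut, backed the arm clear and handed the job in at about 21 s.

- **Folded flat:** before the push, the lid top measured z≈99 mm (98.5 expected) and the handle top z≈104 mm (103.5 expected). The last view inside, with the scoop going under the roof and the drawer a bit under halfway in, still showed the lid flat. I could not see inside once the drawer was shut.
- **Shutting:** the push took about 2 N all the way. It rose to 7–10 N only when I pressed against the end stop, and there was no sign of anything catching on the roof edge.
- **Fully shut:** the drawer front measured x≈-131.8 mm in the organiser's frame (-132 expected).
- **Other items:** the cup, canister, tumbler and cezve showed no change in the scene camera.
- **Checks that disagreed:**
  - The side camera showed changed pixels around the tumbler. I put these down to the arm standing in that view, because the scene camera showed none there.
  - The scene camera showed a few changed pixels by the orange look-alike. I put those down to the arm or its shadow, as the box looked to be in the same place.

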